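# Clamp a tube in the tacking fixture

### The arm

A 6-joint arm with a two-finger parallel gripper is mounted at the origin on the work surface. World frame = base frame: x ahead of the robot, y to its left, z up, the work surface at z = 0. Lengths are in m, angles in rad, forces in N, time in s.
With the tool pointing down it reaches from about 0.325 to 0.775 m from the base axis. Payload 5.5 kg.
Tool frame: the origin (TCP) lies at the very end of the fingers, on their centre line; the grasp point (between the pads) lies 19 mm behind it; z points along the fingers, y is the line along which they close (so a half turn about z gives the same grasp; the last joint's range is limited). The gripper opens to 85 mm and grips with 20 to 120 N. Pads are 22 mm wide; open, the fingers measure 114 mm over their backs; the gripper's body (76 mm by 85 mm) begins 54 mm behind the grasp point. The pads swing forward as they close: fully open they stand 13 mm farther back than shut.
Start: joints at [-1.206, 0.091, 1.231, -0, 1.82, -0.057], TCP at [0.246, -0.547, 0.231] pointing down, gripper open.
Joint ranges: [-2.87, 2.87], [-0.86, 2.18], [0.17, 2.46], [-1.51, 4.65], [0.06, 2.69], [-2.65, 2.65]. Speed limits (rad/s): [2.57, 2.57, 3.01, 3.14, 3.14, 3.14].

### API

Orientations are given as a 3x3 rotation matrix whose columns are the frame's x, y, z axes.
In Python, from bench import robot, eyes, workorder, models gives the robot as it stands.
- The arm moves only by the tool arm_command, never from a script. Its argument "commands" is a list of rows, each an object of numbers: "x", "y", "z": the shift along the tool's x, y, z in mm; "rx", "ry", "rz": the turn, a rotation vector about the tool's x, y, z in degrees; "gripper": the opening, from -1 (shut) to 1 (fully open). In form: [{"x": .., "y": .., "z": .., "rx": .., "ry": .., "rz": .., "gripper": ..}, ...]. A call has 1 to 12 rows; each row shifts and turns the commanded pose from where the row before left it, along the tool's axes as they then stand; what a row does not reach is not made up. A row lasts 1/10 s, in which the tool goes at most 50 mm and 8.59 degrees, less where a joint would pass 70% of its speed; a pose out of reach is approached as far as the arm can. A call with a gripper value outside its range is refused whole. The fingers move at their own pace and stop on an object; the grip force is fixed at half the most. Time passes only in rows, so rows that do not move let the fingers close. It gives the time, the measured TCP pose, the force, the opening and the grip force at its end, in the units of the state.
- robot.sense(): the state, without advancing time (a new reading comes with each control period).
- eyes.snapshot(name): name is "side" or "top" or "wrist"; returns the picture (400x640x3 uint8, red, green, blue); there is no depth.
- eyes.camera_info(name): a dict with "fx", "fy", "cx", "cy" (pixels), "k1" (the pictures are not rectified: a ray, as slopes to the right and down, at radius r is drawn at 1 + k1 r^2 times it, then the intrinsics apply), "position" and "rotation" of the camera in the world; the wrist camera has in their place "T_tool_cam" (4x4, takes a point from camera to tool coordinates, whose origin is the TCP and whose axes are the flange's). Camera axes: x right, y up, looking along -z (the intrinsics and any distortion apply to the point x, -y, -z); pixel columns grow to the right and rows downward; lengths in m; the calibration is good to about 2 mm. A picture is of the moment at which its call begins: read the wrist's pose just before it. camera_info takes no time and is no camera call.
- workorder.job_done(): hands the job in; it is judged then, once.
Trained networks look in the newest picture that a camera, given by its name, has taken for a name from the list of things; names that differ only in an ending like _2 or _b are one class to them, and where a whole thing is asked for, a point or a joint stands for the part that bears it (a point fixed in the world has none). Each returns a list of dicts, best first, with "confidence" (0 to 1); they miss things now and then, are a little off and sometimes report something else, mostly with a low value. They report only what shows in the picture. A call takes as long as a camera call. They do not tell look-alikes from the thing itself.
- models.search_frame(camera, thing): "uv" ([column, row] in pixels, amid what is visible of it).
- models.outline_of(camera, thing): "pixels" (400x640 bool, what is visible of it) and "uv" ([column, row] in pixels, amid what is visible of it).
- models.spot_point(camera, thing): "uv" ([column, row] in pixels: a listed point, or the origin of a listed thing).
The state is a dict: "time_s": time; "joint_pos": joint angles; "joint_velocities": joint speeds; "joint_efforts": joint torques, N m; "ee_pos": TCP position; "ee_rot": TCP orientation; "wrist_force": force on the tool from outside, world axes, zero at the start; "moment": the same for the moment, N m; "gripper_width": finger opening in m; "gripper_force": force on a finger pad.
Only numpy, scipy, OpenCV 4.12 (cv2) and the standard library are available. Lean on these libraries where they do the work, as an engineer would, in place of code of your own. Each camera call takes 0.05 s, during which the arm holds its last target. There are 200 camera calls.

### The job

Get the tube ready for tacking: slide it along its groove until its far end rests against the stop plate, then press the red sprung clamp arm all the way down onto its rest and, while holding it there, push the brass bolt fully out under the yellow keeper, so that the arm stays down on the tube when you let go. Push the tube gently (under 40 N) and do not force the arm or bolt (under 60 N), and leave the other things on the table and the fixture alone.

Things in the scene. Friction and masses are not known exactly. Their poses are not given: they have to be found in the camera images.
- fixture: fixed tube-tacking fixture on a steel base plate 200 x 310 x 12 mm; origin at its underside, 5 mm in +y from its middle. Its x runs along the blue V-groove away from the robot, z up. Groove: centre line y = +40 mm, x = -62 to +65 mm, near (-x) end open, cheeks up to z = 46 mm. Arm, bolt and keeper are centred on x = +25 mm.
- tube: loose steel tube, 40 mm outside diameter, 140 mm long, about 0.3 kg, lying in the groove, own x along the groove away from the robot. Origin at its middle, 48 mm above the table. Starts 15 to 45 mm short of the stop; slides when its near end is pushed. Its ends are closed to the touch. Do not shove it with more than 40 N.
- tube_near (a point): centre of the tube's near (-x) end face, the end to push on, 48 mm above the table
- tube_far (a point): centre of the tube's far end face, the one that must come to rest against the stop
- stop_face (a point): point on the near face of the solid dark steel stop plate at the groove's far end, on the tube's axis line (fixture x = 70, y = 40, z = 48 mm); axes as the fixture's. Plate 60 mm wide, top 78 mm above the table.
- hinge_axis (a point): middle of the clamp arm's spring hinge, fixture x = 25, y = 110, z = 92 mm; its axes are the fixture's; the hinge turns about fixture x.
- hinge (a joint): angle of the red clamp arm, rad. 0: level and down on its solid rest, lying along fixture -y across the tube. About 0.72: fully open, free end raised. A torsion coil drives it open (net about 0.65 Nm when open, 1.25 Nm when down, where the foot under it adds 0.5 Nm); let go before it is bolted, it springs back. It turns about fixture x.
- clamp_arm: red flat bar 40 mm wide, 10 mm thick, from 8 to 215 mm from the hinge axis, top face 5 mm above the axis line when level; bare top face to press on between 20 and 144 mm from the axis. Origin on the axis, own -y towards the free end, own z normal to the top face. It takes about 17 N at 105 mm from the axis to stand it on its rest; never over 60 N on it or its bolt.
- clamp_end (a point): middle of the arm's top edge at its free end, 215 mm from the hinge axis
- plunger: spring-loaded rubber foot, 22 mm across, under the arm 70 mm from the hinge axis, above the tube. It meets the tube in the arm's last 0.07 rad or so and presses on it with up to about 8 N. Origin at the centre of its lower face.
- bolt (a joint): travel of the brass slide bolt on top of the arm, m. 0: drawn back (it starts at 0 to 0.005); 0.030: fully shot towards the free end, against its end stop. Rubs with about 1.5 N and stays where left. Its blade, 24 mm wide and 8 mm thick, lies on the arm's top face, tip at 222 mm + travel from the hinge axis.
- bolt_ear (a point): middle of the bolt ear's inner (hinge-side) face, 12 mm above the arm's top face, 144 mm + travel from the hinge axis. The ear is an upright brass tab 34 mm wide (fixture x), 7 mm thick, 20 mm high above the arm's top face; push it towards the free end to shoot the bolt.
- keeper_gap (a point): middle of the bridge's underside of the fixed yellow keeper gate, 240 mm from the hinge axis (bridge 60 mm wide, 14 mm thick, top 119 mm above the table). With the arm on its rest the blade passes 2 mm below the bridge; raised over 0.008 rad it strikes the bridge and cannot go in. Once in, the arm rises about 0.01 rad until the blade bears on it.
- hammer: hammer lying on the table; a bystander, leave it alone
- wire_brush: brush lying on the table; a bystander, leave it alone
- paste_jar: jar, 60 mm across, 70 mm tall; a bystander, leave it alone
- magnet_square: red L-shaped magnet square, 100 mm, 16 mm thick; a bystander, leave it alone
- tip_cup: dark steel cup, 70 mm across, 60 mm tall; a bystander, leave it alone
- wheel: black grinding disc, 100 mm across, lying flat; a bystander, leave it alone
- coupon: steel coupon 35 x 35 x 8 mm lying on the fixture's base plate, front right corner; a bystander, leave it alone
- collar: brass ring 28 mm across, 12 mm high, lying on the fixture's base plate, front right corner; a bystander, leave it alone
Things that resemble listed ones, but are neither listed nor needed, are in the scene too. Leave any green look-alike of the tube alone.

How it is judged:
By the outcome, as a careful person would: the job done as asked, in the order asked, and still so for the second after the job is handed in, with the robot touching nothing.
It also fails if it takes over 64 s, if anything falls off the work surface, if the arm or the gripper's body presses on something with over 40 N, if the wrist force passes 120 N, or if a joint passes its speed limit or range.

## Working session

There is one attempt and no reset: what is moved stays moved. The work goes in short steps, Python scripts to look and compute and a tool call to move; the robot and the scene stay as the last step left them, time stands still between calls to the robot, and variables do not carry over. Pictures are saved under pics/ and viewed, at most 10 in all, crops included, and the job is handed in when it is done.

Besides the shell and the picture viewer there is one more tool, called after "Request:" as a command line: name --argument value ..., lists and objects as JSON in quotes. arm_command: Moves the arm, as the interface text tells. Its arguments: {"type":"object","properties":{"commands":{"type":"array"}},"required":["commands"]}

```bash
mkdir -p pics; cat > h.py <<'E'
import numpy as np, cv2
from bench import robot, eyes, workorder, models
def cam(n):
    c=eyes.camera_info(n)
    if n=="wrist":
        s=robot.sense(); T=np.eye(4); T[:3,:3]=s["ee_rot"]; T[:3,3]=s["ee_pos"]; T=T@np.array(c["T_tool_cam"])
        return c,T[:3,3],T[:3,:3]
    return c,np.array(c["position"]),np.array(c["rotation"])
def ray(n,uv,C=None):
    c,p,R=C or cam(n)
    K=np.array([[c["fx"],0,c["cx"]],[0,c["fy"],c["cy"]],[0,0,1.]])
    a=(np.array(uv,float)-[c["cx"],c["cy"]])/[c["fx"],c["fy"]]; b=a.copy()
    for _ in range(30): b=a/(1+c["k1"]*(b@b))
    return p,R@np.array([b[0],-b[1],-1])
def at_z(n,uv,z,C=None):
    p,d=ray(n,uv,C); return p+d*(z-p[2])/d[2]
def proj(n,P,C=None):
    c,p,R=C or cam(n)
    q=R.T@(np.array(P)-p); b=np.array([q[0],-q[1]])/-q[2]; b=b*(1+c["k1"]*(b@b))
    return b*[c["fx"],c["fy"]]+[c["cx"],c["cy"]]
def snap(n,f=None):
    im=eyes.snapshot(n)
    if f: cv2.imwrite("pics/"+f,im[:,:,::-1])
    return im
E
python3 - <<'E'
from h import *
for n in ("top","side"):
    snap(n,n+"1.png"); c,p,R=cam(n); print(n,p.round(3),R.round(2).tolist(),c["fx"])
    for t in ("fixture","tube_near","tube_far","stop_face","hinge_axis","clamp_end","bolt_ear","keeper_gap","tube","plunger"):
        print(t,[(np.round(d["uv"]).tolist(),round(d["confidence"],2)) for d in models.spot_point(n,t)][:3])
s=robot.sense(); print(s["time_s"],s["wrist_force"]); print(eyes.camera_info("wrist"))
E
```

```text
top [ 0.306 -0.021  1.402] [[0.01, 0.99, -0.12], [-1.0, 0.01, 0.0], [0.01, 0.12, 0.99]] 512.8285716655718
fixture [([331.0, 161.0], 0.66)]
tube_near [([317.0, 191.0], 0.91), ([283.0, 246.0], 0.89), ([262.0, 184.0], 0.73)]
tube_far [([334.0, 249.0], 0.81), ([209.0, 175.0], 0.74), ([319.0, 164.0], 0.65)]
stop_face [([322.0, 128.0], 0.87), ([167.0, 152.0], 0.57)]
hinge_axis [([298.0, 137.0], 0.74), ([296.0, 137.0], 0.73)]
clamp_end [([357.0, 129.0], 0.66)]
bolt_ear [([332.0, 129.0], 0.54), ([320.0, 162.0], 0.52), ([323.0, 132.0], 0.24)]
keeper_gap [([387.0, 149.0], 0.67)]
tube [([321.0, 166.0], 0.79), ([309.0, 247.0], 0.77), ([234.0, 180.0], 0.74)]
plunger []
side [-0.208  0.775  0.713] [[-0.76, 0.32, -0.57], [-0.65, -0.4, 0.65], [-0.02, 0.86, 0.51]] 371.70607215088614
fixture [([310.0, 209.0], 0.66)]
tube_near [([318.0, 214.0], 0.76), ([339.0, 251.0], 0.63), ([281.0, 237.0], 0.61)]
tube_far [([370.0, 232.0], 0.81), ([245.0, 258.0], 0.64), ([288.0, 197.0], 0.6)]
stop_face [([286.0, 194.0], 0.8)]
hinge_axis [([276.0, 196.0], 0.84)]
clamp_end [([307.0, 138.0], 0.93)]
bolt_ear [([295.0, 160.0], 0.63)]
keeper_gap [([329.0, 168.0], 0.7)]
tube [([354.0, 237.0], 0.97), ([300.0, 203.0], 0.93)]
plunger [([287.0, 195.0], 0.52)]
1.1 [-0.46461682 -0.17180986  0.52091944]
{'fx': 313.15883031466166, 'fy': 313.15883031466166, 'cx': 325.02297273332374, 'cy': 200.60252841022736, 'k1': -0.051371836949167096, 'T_tool_cam': array([[ 9.79437184e-04,  9.48938147e-01,  3.15460668e-01,
         8.02321489e-02],
       [ 9.99999322e-01, -7.30753394e-04, -9.06600340e-04,
        -2.85467494e-04],
       [-6.29783693e-04,  3.15461342e-01, -9.48938220e-01,
        -1.42845454e-01],
       [ 0.00000000e+00,  0.00000000e+00,  0.00000000e+00,
         1.00000000e+00]])}
```

View pics/top1.png

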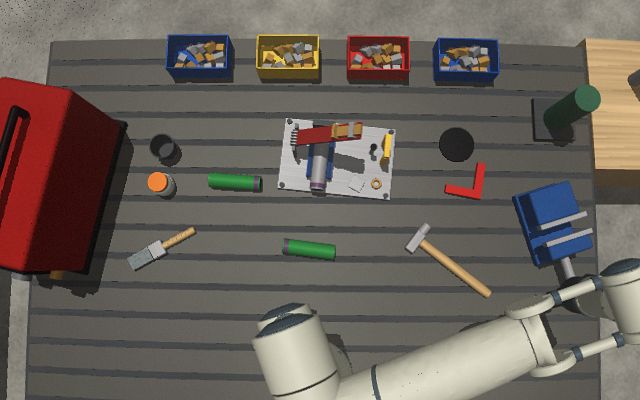

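View pics/side1.png

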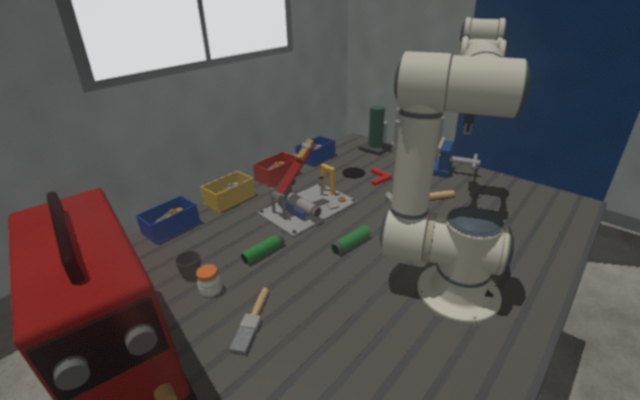

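Top view: the grey tube in the blue groove shows at (318,180), with its near end at (317,191). The two green look-alikes are at (235,182) and (309,249), and I'll leave those alone. The red arm runs from (297,136) to (360,130) and the yellow keeper is at (387,148). The side view shows the arm raised.

```bash
cat > fit.py <<'E'
from h import *
from scipy.optimize import least_squares
FP={"stop_face":(70,40,48),"hinge_axis":(25,110,92),"keeper_gap":(25,-130,105),"fixture":(0,0,0)}
def fx(p,P): # fixture mm->world
    c,s=np.cos(p[2]),np.sin(p[2]); P=np.array(P)/1000.
    return np.array([p[0]+c*P[0]-s*P[1],p[1]+s*P[0]+c*P[1],P[2]])
def fit(obs,p0=(.5,0,0)):
    C={n:cam(n) for n in set(o[0] for o in obs)}
    f=lambda p:np.concatenate([(proj(n,fx(p,P),C[n])-uv) for n,P,uv in obs])
    r=least_squares(f,p0,loss="soft_l1",f_scale=1.5); return r.x,f(r.x).reshape(-1,2)
E
python3 - <<'E'
from fit import *
im=cv2.imread("pics/top1.png"); cv2.imwrite("pics/crop1.png",cv2.resize(im[108:208,270:410],None,fx=5.5,fy=5.5,interpolation=cv2.INTER_CUBIC))
obs=[("top",FP["stop_face"],(322,128)),("top",FP["hinge_axis"],(297,137)),("top",FP["keeper_gap"],(387,149)),
("side",FP["stop_face"],(286,194)),("side",FP["hinge_axis"],(276,196)),("side",FP["keeper_gap"],(329,168)),
("top",(-100,150,12),(279,188)),("top",(-100,-160,12),(389,199)),("top",(100,-160,12),(396,130)),("top",(100,150,12),(284,119))]
p,r=fit(obs); print(p,np.degrees(p[2])); print(r.round(1).tolist())
print("tube near/axis in world", at_z("top",(317,191),.048), "expected line", fx(p,(-85,40,48)),fx(p,(-110,40,48)))
E
```

```text
[ 0.59383166 -0.05471457 -0.09676798] -5.5443967460351375
[[1.6, 0.7], [-1.8, 1.1], [0.0, -2.2], [0.1, 0.9], [1.5, -0.5], [-1.0, 1.8], [-2.1, -0.1], [0.5, 1.0], [-0.1, -0.6], [1.5, -1.4]]
tube near/axis in world [ 0.49646795 -0.00604696  0.048     ] expected line [ 0.513094   -0.00668926  0.048     ] [ 0.48821096 -0.00427384  0.048     ]
```

View pics/crop1.png

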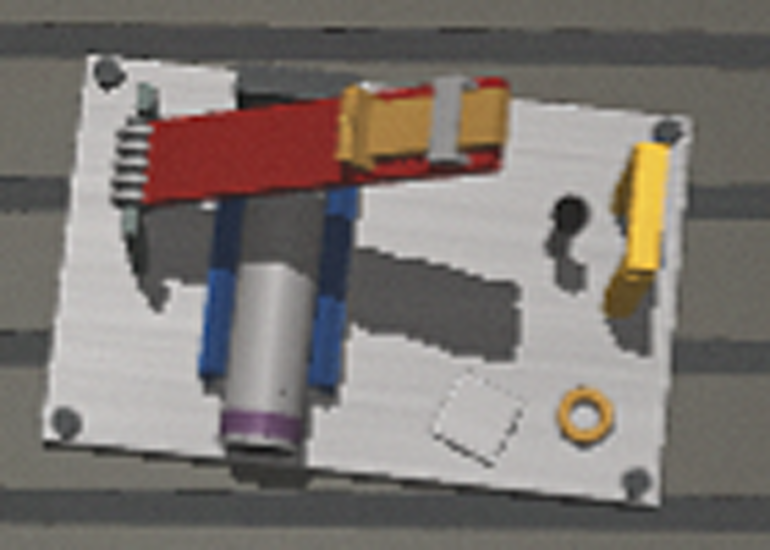

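Candidates for the tube are the grey tube in the groove at (318,180) and the green rods at (235,182) and (309,249). By the description it is the grey one, and the crop confirms this: near end at crop (258,440), blue cheeks on both sides, far end under the red arm. The plate corners agree with the fit.

```bash
python3 - <<'E'
from fit import *
obs=[("top",FP["stop_face"],(322,128)),("top",FP["hinge_axis"],(297,137)),("top",FP["keeper_gap"],(387,149)),
("side",FP["stop_face"],(286,194)),("side",FP["hinge_axis"],(276,196)),("side",FP["keeper_gap"],(329,168))]
co=[("top",(-100,150,12),(277.6,188.5)),("top",(-100,-160,12),(389.6,199.8)),("top",(100,-160,12),(395.8,129.3)),("top",(100,150,12),(286,118.4))]
for o in (obs+co,co): p,r=fit(o); print(p,np.degrees(p[2]),r.round(1).tolist())
s=robot.sense(); print(s["ee_pos"],s["ee_rot"],s["gripper_width"])
E
```

```text
[ 0.59381964 -0.05526735 -0.0982693 ] -5.630415935042054 [[1.8, 0.7], [-1.6, 1.1], [0.2, -2.1], [0.3, 0.9], [1.6, -0.5], [-0.9, 1.8], [-0.5, -0.6], [0.0, 0.3], [0.3, 0.2], [-0.2, -0.9]]
[ 0.59306092 -0.05553207 -0.09093164] -5.20999910086059 [[-0.2, 0.1], [0.4, 0.2], [0.2, -0.0], [-0.4, -0.3]]
[ 0.24564376 -0.54741111  0.23127071] [[ 9.12361450e-01  4.09385618e-01 -2.34310670e-05]
 [ 4.09385618e-01 -9.12361449e-01  3.72291356e-05]
 [-6.13652956e-06 -4.35587700e-05 -9.99999999e-01]] 0.08538048173514337
```

Request:
arm_command --commands '[{"x":39,"y":-27,"z":-8,"gripper":-1},{"x":39,"y":-27,"z":-8,"gripper":-1},{"x":39,"y":-27,"z":-8,"gripper":-1},{"x":39,"y":-27,"z":-8,"gripper":-1},{"x":39,"y":-27,"z":-8,"gripper":-1},{"x":39,"y":-27,"z":-8,"gripper":-1},{"x":39,"y":-27,"gripper":-1},{"x":39,"y":-27,"gripper":-1},{"x":39,"y":-27,"gripper":-1},{"x":39,"y":-27,"gripper":-1},{"x":39,"y":-27,"gripper":-1},{"x":39,"y":-27,"gripper":-1}]'

```text
$.commands[0]: bad value
```

Request:
arm_command --commands '[{"rz":-8.5,"gripper":-1},{"rz":-8.5,"gripper":-1},{"rz":-8.5,"gripper":-1},{"rz":-8.5,"gripper":-1},{"rz":-8.5,"gripper":-1},{"rz":-8.5,"gripper":-1},{"rz":-8.5,"gripper":-1},{"gripper":-1},{"gripper":-1}]'

```text
$.commands[0]: bad value
```

```bash
python3 - <<'E'
from fit import *
im=snap("wrist","w1.png"); c=cam("wrist"); p=[.5935,-.0554,-.0957]
s=robot.sense(); print(s["time_s"],s["ee_pos"],s["ee_rot"].round(3).tolist(),s["gripper_width"])
for t in ("tube_near","stop_face","hinge_axis","clamp_end","bolt_ear","keeper_gap"):
    print(t,[(np.round(d["uv"]).tolist(),round(d["confidence"],2)) for d in models.spot_point("wrist",t)][:3], proj("wrist",fx(p,FP[t]),c).round() if t in FP else "")
for P in [(-100,150,12),(-100,-160,12),(100,-160,12),(100,150,12)]: print(P,proj("wrist",fx(p,P),c).round(1))
E
```

```text
1.15 [ 0.24566751 -0.54742792  0.23128701] [[0.912, 0.409, 0.0], [0.409, -0.912, -0.0], [0.0, 0.0, -1.0]] 0.08541804219491325
tube_near [] 
stop_face [] [384. 316.]
hinge_axis [] [1787. 2372.]
clamp_end [] 
bolt_ear [] 
keeper_gap [] [213. -86.]
(-100, 150, 12) [  29.9 -114.5]
(-100, -160, 12) [  99.6 -187.6]
(100, -160, 12) [ 212.3 -315.5]
(100, 150, 12) [587.5 664.5]
```

View pics/w1.png

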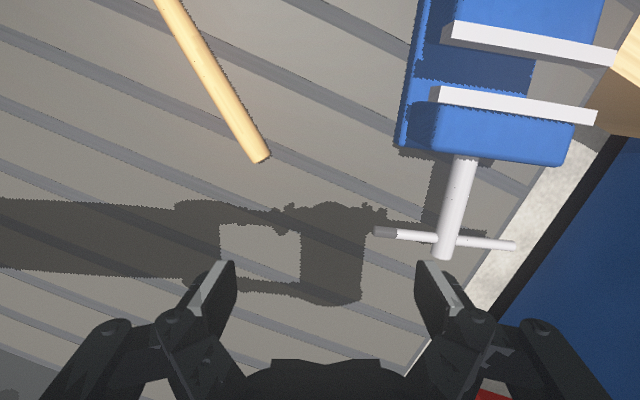

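The move was refused, probably because every row needs all its keys. The picture still shows the start view: vise at (490,100) and hammer handle at (210,80).

Request:
arm_command --commands '[{"x":39,"y":-27,"z":-8,"rx":0,"ry":0,"rz":0,"gripper":-1},{"x":39,"y":-27,"z":-8,"rx":0,"ry":0,"rz":0,"gripper":-1},{"x":39,"y":-27,"z":-8,"rx":0,"ry":0,"rz":0,"gripper":-1},{"x":39,"y":-27,"z":-8,"rx":0,"ry":0,"rz":0,"gripper":-1},{"x":39,"y":-27,"z":-8,"rx":0,"ry":0,"rz":0,"gripper":-1},{"x":39,"y":-27,"z":-8,"rx":0,"ry":0,"rz":0,"gripper":-1},{"x":39,"y":-27,"z":0,"rx":0,"ry":0,"rz":0,"gripper":-1},{"x":39,"y":-27,"z":0,"rx":0,"ry":0,"rz":0,"gripper":-1},{"x":39,"y":-27,"z":0,"rx":0,"ry":0,"rz":0,"gripper":-1},{"x":39,"y":-27,"z":0,"rx":0,"ry":0,"rz":0,"gripper":-1},{"x":39,"y":-27,"z":0,"rx":0,"ry":0,"rz":0,"gripper":-1},{"x":39,"y":-27,"z":0,"rx":0,"ry":0,"rz":0,"gripper":-1}]'

```text
time_s: 2.65
ee_pos: [0.5407, -0.0583, 0.2796]
ee_rot: [[0.912, 0.409, 0.001], [0.409, -0.912, -0.0], [0.001, 0.001, -1.0]]
wrist_force: [0.5, -0.6, 0.7]
gripper_width: 0.0
gripper_force: 0.0
```

Request:
arm_command --commands '[{"x":0,"y":0,"z":0,"rx":0,"ry":0,"rz":-8.5,"gripper":-1},{"x":0,"y":0,"z":0,"rx":0,"ry":0,"rz":-8.5,"gripper":-1},{"x":0,"y":0,"z":0,"rx":0,"ry":0,"rz":-8.5,"gripper":-1},{"x":0,"y":0,"z":0,"rx":0,"ry":0,"rz":-8.5,"gripper":-1},{"x":0,"y":0,"z":0,"rx":0,"ry":0,"rz":-8.5,"gripper":-1},{"x":0,"y":0,"z":0,"rx":0,"ry":0,"rz":-8.5,"gripper":-1},{"x":0,"y":0,"z":0,"rx":0,"ry":0,"rz":-8.5,"gripper":-1},{"x":0,"y":0,"z":0,"rx":0,"ry":0,"rz":0,"gripper":-1},{"x":0,"y":0,"z":0,"rx":0,"ry":0,"rz":0,"gripper":-1}]'

```text
time_s: 3.55
ee_pos: [0.54, -0.0602, 0.2793]
ee_rot: [[0.114, 0.993, 0.0], [0.993, -0.114, 0.0], [0.0, 0.0, -1.0]]
wrist_force: [-0.6, 0.8, -0.3]
gripper_width: -0.0001
gripper_force: 0.0
```

```bash
cat > look.py <<'E'
from fit import *
import sys
im=snap("wrist",sys.argv[1]); c=cam("wrist"); p=[.5935,-.0554,-.0957]
s=robot.sense(); print(s["time_s"],s["ee_pos"],s["ee_rot"].round(3).tolist(),s["gripper_width"])
for t in ("tube_near","stop_face","hinge_axis","clamp_end","bolt_ear","keeper_gap"):
    print(t,[(np.round(d["uv"]).tolist(),round(d["confidence"],2)) for d in models.spot_point("wrist",t)][:3], proj("wrist",fx(p,FP[t]),c).round() if t in FP else "")
for P in [(-100,150,12),(-100,-160,12),(100,-160,12),(100,150,12)]: print(P,proj("wrist",fx(p,P),c).round(1))
E
python3 look.py w2.png
```

```text
3.6 [ 0.53997953 -0.06022553  0.27931436] [[0.114, 0.993, 0.0], [0.993, -0.114, 0.0], [0.0, 0.0, -1.0]] -0.0005040742196854534
tube_near [([287.0, 125.0], 0.72), ([160.0, 62.0], 0.57)] 
stop_face [([432.0, 121.0], 0.74)] [429. 123.]
hinge_axis [] [403.  54.]
clamp_end [([442.0, 279.0], 0.94)] 
bolt_ear [([437.0, 184.0], 0.69)] 
keeper_gap [([396.0, 275.0], 0.86)] [394. 277.]
(-100, 150, 12) [283.3  28.5]
(-100, -160, 12) [295.3 261.6]
(100, -160, 12) [430.1 259.2]
(100, 150, 12) [451.5  26.7]
```

View pics/w2.png

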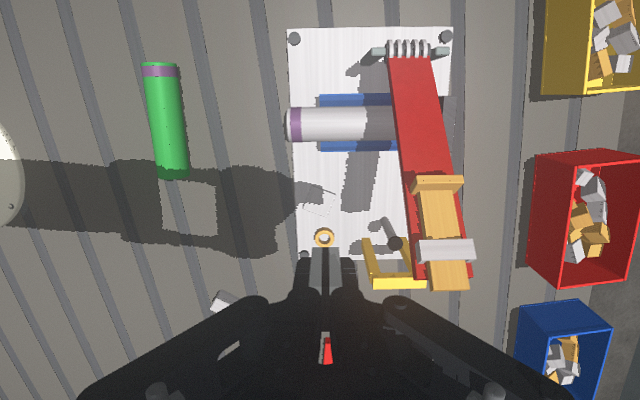

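Wrist view: plate corners at (287,27) and (453,27), tube near end at (287,125), green look-alike at (165,120), ear at (437,182), keeper bridge at (396,278). The predictions agree within a few pixels.

```bash
python3 - <<'E'
from fit import *
obs=[("top",FP["keeper_gap"],(387,149)),("wrist",FP["stop_face"],(432,121)),("wrist",FP["keeper_gap"],(396,275)),
("wrist",(-100,150,12),(287,27)),("wrist",(100,150,12),(453,27))]
co=[("top",(-100,150,12),(277.6,188.5)),("top",(-100,-160,12),(389.6,199.8)),("top",(100,-160,12),(395.8,129.3)),("top",(100,150,12),(286,118.4))]
for o in (obs+co,obs[1:]): p,r=fit(o); print(p,np.degrees(p[2]),r.round(1).tolist())
p,_=fit(obs+co); np.save("p.npy",p)
def inv(P):
    c,s=np.cos(p[2]),np.sin(p[2]); d=P[:2]-p[:2]; return np.array([c*d[0]+s*d[1],-s*d[0]+c*d[1],P[2]])*1000
print("tube near fixture", inv(at_z("wrist",(286,125),.048)), inv(at_z("top",(317,190),.048)))
print("tcp fixture",inv(np.array(robot.sense()["ee_pos"])))
th=np.linspace(.5,.85,8); c=cam("wrist")
for t in th: print(round(t,2),proj("wrist",fx(p,(25,110-144*np.cos(t)+17*np.sin(t),92+144*np.sin(t)+17*np.cos(t))),c).round(),proj("wrist",fx(p,(25,110-215*np.cos(t)+5*np.sin(t),92+215*np.sin(t)+5*np.cos(t))),c).round())
E
```

```text
[ 0.59557049 -0.05434862 -0.09691253] -5.552678826042378 [[-0.1, -2.9], [-0.6, 1.4], [-0.7, 1.1], [-1.5, -0.0], [0.7, -1.0], [-0.8, -1.2], [-0.3, -0.4], [-0.0, -0.5], [-0.6, -1.5]]
[ 0.5963032  -0.05407271 -0.09603701] -5.502515262910359 [[-0.0, 1.0], [-0.0, 0.8], [-1.1, -0.3], [1.2, -1.4]]
tube near fixture [-100.39313887   38.84500036   48.        ] [-100.6346826    38.77979651   48.        ]
tcp fixture [-54.76605063 -11.25841595 279.27732547]
0.5 [422. 195.] [423. 282.]
0.55 [425. 192.] [427. 282.]
0.6 [427. 188.] [432. 282.]
0.65 [430. 184.] [436. 280.]
0.7 [433. 179.] [441. 278.]
0.75 [436. 173.] [447. 275.]
0.8 [439. 167.] [452. 271.]
0.85 [442. 160.] [458. 266.]
```

Request:
arm_command --commands '[{"x":26,"y":-36,"z":0,"rx":0,"ry":0,"rz":-1,"gripper":-1},{"x":25,"y":-37,"z":0,"rx":0,"ry":0,"rz":0,"gripper":-1},{"x":0,"y":0,"z":47,"rx":0,"ry":0,"rz":0,"gripper":-1},{"x":0,"y":0,"z":47,"rx":0,"ry":0,"rz":0,"gripper":-1},{"x":0,"y":0,"z":47,"rx":0,"ry":0,"rz":0,"gripper":-1},{"x":0,"y":0,"z":47,"rx":0,"ry":0,"rz":0,"gripper":-1},{"x":0,"y":0,"z":47,"rx":0,"ry":0,"rz":0,"gripper":-1},{"x":0,"y":0,"z":0,"rx":0,"ry":0,"rz":0,"gripper":-1},{"x":0,"y":0,"z":0,"rx":0,"ry":0,"rz":0,"gripper":-1}]'

```text
time_s: 4.8
ee_pos: [0.4724, -0.0021, 0.0449]
ee_rot: [[0.093, 0.996, -0.001], [0.996, -0.093, 0.0], [0.0, -0.001, -1.0]]
wrist_force: [-0.2, 0.5, 2.3]
gripper_width: -0.0001
gripper_force: 0.0
```

```bash
cat > st.py <<'E'
from fit import *
p=np.load("p.npy"); s=robot.sense(); c,sn=np.cos(p[2]),np.sin(p[2]); d=np.array(s["ee_pos"]); e=d[:2]-p[:2]
F=s["wrist_force"]
print("t",s["time_s"],"fix",(1000*np.array([c*e[0]+sn*e[1],-sn*e[0]+c*e[1],d[2]])).round(1),"Ffix",np.round([c*F[0]+sn*F[1],-sn*F[0]+c*F[1],F[2]],1),"heading",np.degrees(np.arctan2(s["ee_rot"][1][0],s["ee_rot"][0][0])-p[2]))
E
python3 st.py
```

```text
t 4.8 fix [-127.7   40.1   44.9] Ffix [-0.3  0.5  2.3] heading 90.20141164199785
```

Request:
arm_command --commands '[{"x":0,"y":5,"z":8,"rx":0,"ry":0,"rz":0,"gripper":-1},{"x":0,"y":2,"z":0,"rx":0,"ry":0,"rz":0,"gripper":-1},{"x":0,"y":2,"z":0,"rx":0,"ry":0,"rz":0,"gripper":-1},{"x":0,"y":2,"z":0,"rx":0,"ry":0,"rz":0,"gripper":-1},{"x":0,"y":2,"z":0,"rx":0,"ry":0,"rz":0,"gripper":-1},{"x":0,"y":2,"z":0,"rx":0,"ry":0,"rz":0,"gripper":-1},{"x":0,"y":2,"z":0,"rx":0,"ry":0,"rz":0,"gripper":-1},{"x":0,"y":2,"z":0,"rx":0,"ry":0,"rz":0,"gripper":-1}]'

```text
time_s: 5.6
ee_pos: [0.4903, -0.0037, 0.0362]
ee_rot: [[0.093, 0.996, -0.004], [0.996, -0.093, 0.0], [-0.0, -0.004, -1.0]]
wrist_force: [-8.3, 0.3, 5.4]
gripper_width: 0.0004
gripper_force: 4.2
```

Request:
arm_command --commands '[{"x":0,"y":2,"z":0,"rx":0,"ry":0,"rz":0,"gripper":-1},{"x":0,"y":2,"z":0,"rx":0,"ry":0,"rz":0,"gripper":-1},{"x":0,"y":2,"z":0,"rx":0,"ry":0,"rz":0,"gripper":-1},{"x":0,"y":2,"z":0,"rx":0,"ry":0,"rz":0,"gripper":-1},{"x":0,"y":2,"z":0,"rx":0,"ry":0,"rz":0,"gripper":-1}]'

```text
time_s: 6.1
ee_pos: [0.5001, -0.0046, 0.0363]
ee_rot: [[0.093, 0.996, -0.004], [0.996, -0.093, 0.0], [-0.0, -0.004, -1.0]]
wrist_force: [-8.2, 0.4, 5.0]
gripper_width: 0.0001
gripper_force: 4.0
```

```bash
python3 st.py
```

```text
t 6.1 fix [-99.8  40.2  36.3] Ffix [-8.2 -0.4  5. ] heading 90.2257618616227
```

Request:
arm_command --commands '[{"x":0,"y":2,"z":0,"rx":0,"ry":0,"rz":0,"gripper":-1},{"x":0,"y":2,"z":0,"rx":0,"ry":0,"rz":0,"gripper":-1},{"x":0,"y":2,"z":0,"rx":0,"ry":0,"rz":0,"gripper":-1},{"x":0,"y":2,"z":0,"rx":0,"ry":0,"rz":0,"gripper":-1}]'

```text
time_s: 6.5
ee_pos: [0.508, -0.0054, 0.0363]
ee_rot: [[0.093, 0.996, -0.004], [0.996, -0.093, 0.0], [-0.0, -0.004, -1.0]]
wrist_force: [-7.7, 1.4, 5.5]
gripper_width: 0.0
gripper_force: 4.1
```

Request:
arm_command --commands '[{"x":0,"y":1,"z":0,"rx":0,"ry":0,"rz":0,"gripper":-1},{"x":0,"y":1,"z":0,"rx":0,"ry":0,"rz":0,"gripper":-1},{"x":0,"y":1,"z":0,"rx":0,"ry":0,"rz":0,"gripper":-1}]'

```text
time_s: 6.8
ee_pos: [0.511, -0.0056, 0.0363]
ee_rot: [[0.093, 0.996, -0.004], [0.996, -0.093, 0.0], [-0.0, -0.004, -1.0]]
wrist_force: [-8.3, 0.9, 5.1]
gripper_width: -0.0003
gripper_force: 4.1
```

Request:
arm_command --commands '[{"x":0,"y":1,"z":0,"rx":0,"ry":0,"rz":0,"gripper":-1},{"x":0,"y":1,"z":0,"rx":0,"ry":0,"rz":0,"gripper":-1}]'

```text
time_s: 7.0
ee_pos: [0.513, -0.0059, 0.0363]
ee_rot: [[0.093, 0.996, -0.004], [0.996, -0.093, 0.0], [-0.0, -0.004, -1.0]]
wrist_force: [-7.6, 0.9, 5.2]
gripper_width: -0.0004
gripper_force: 4.1
```

Request:
arm_command --commands '[{"x":0,"y":1,"z":0,"rx":0,"ry":0,"rz":0,"gripper":-1},{"x":0,"y":1,"z":0,"rx":0,"ry":0,"rz":0,"gripper":-1}]'

```text
time_s: 7.2
ee_pos: [0.515, -0.006, 0.0363]
ee_rot: [[0.093, 0.996, -0.004], [0.996, -0.093, 0.0], [-0.0, -0.004, -1.0]]
wrist_force: [-8.3, 0.8, 5.0]
gripper_width: -0.0002
gripper_force: 4.1
```

Request:
arm_command --commands '[{"x":0,"y":1,"z":0,"rx":0,"ry":0,"rz":0,"gripper":-1}]'

```text
time_s: 7.3
ee_pos: [0.5159, -0.0061, 0.0363]
ee_rot: [[0.093, 0.996, -0.004], [0.996, -0.093, 0.0], [-0.0, -0.004, -1.0]]
wrist_force: [-7.4, -0.4, 5.8]
gripper_width: 0.0001
gripper_force: 4.1
```

Request:
arm_command --commands '[{"x":0,"y":1,"z":0,"rx":0,"ry":0,"rz":0,"gripper":-1}]'

```text
time_s: 7.4
ee_pos: [0.517, -0.0062, 0.0364]
ee_rot: [[0.093, 0.996, -0.004], [0.996, -0.093, 0.0], [-0.0, -0.004, -1.0]]
wrist_force: [-8.6, -0.3, 5.5]
gripper_width: 0.0004
gripper_force: 4.1
```

Force is steady, so it is still sliding. I'll continue in 1 mm steps.

Request:
arm_command --commands '[{"x":0,"y":1,"z":0,"rx":0,"ry":0,"rz":0,"gripper":-1}]'

```text
time_s: 7.5
ee_pos: [0.5176, -0.0063, 0.0363]
ee_rot: [[0.093, 0.996, -0.005], [0.996, -0.093, 0.0], [-0.0, -0.005, -1.0]]
wrist_force: [-13.3, 1.3, 8.1]
gripper_width: -0.0002
gripper_force: 6.5
```

Request:
arm_command --commands '[{"x":0,"y":1,"z":0,"rx":0,"ry":0,"rz":0,"gripper":-1}]'

```text
time_s: 7.6
ee_pos: [0.5176, -0.0063, 0.0364]
ee_rot: [[0.093, 0.996, -0.007], [0.996, -0.093, 0.001], [-0.0, -0.007, -1.0]]
wrist_force: [-18.2, 1.7, 11.3]
gripper_width: -0.0001
gripper_force: 9.1
```

Request:
arm_command --commands '[{"x":0,"y":1,"z":0,"rx":0,"ry":0,"rz":0,"gripper":-1}]'

```text
time_s: 7.7
ee_pos: [0.5176, -0.0063, 0.0363]
ee_rot: [[0.093, 0.996, -0.01], [0.996, -0.093, 0.001], [-0.0, -0.01, -1.0]]
wrist_force: [-21.3, 1.7, 14.4]
gripper_width: -0.0002
gripper_force: 11.6
```

The force rises while the position holds, so the tube is seated against the stop. Next I back off and rise.

Request:
arm_command --commands '[{"x":0,"y":-8,"z":0,"rx":0,"ry":0,"rz":0,"gripper":-1},{"x":0,"y":-20,"z":0,"rx":0,"ry":0,"rz":0,"gripper":-1},{"x":0,"y":0,"z":-45,"rx":0,"ry":0,"rz":0,"gripper":-1},{"x":0,"y":0,"z":-45,"rx":0,"ry":0,"rz":0,"gripper":-1},{"x":0,"y":0,"z":-45,"rx":0,"ry":0,"rz":0,"gripper":-1},{"x":0,"y":0,"z":-45,"rx":0,"ry":0,"rz":0,"gripper":-1},{"x":0,"y":0,"z":0,"rx":0,"ry":0,"rz":0,"gripper":-1},{"x":0,"y":0,"z":0,"rx":0,"ry":0,"rz":0,"gripper":-1}]'

```text
time_s: 8.5
ee_pos: [0.4942, -0.0041, 0.2177]
ee_rot: [[0.093, 0.996, 0.003], [0.996, -0.093, -0.0], [0.0, 0.003, -1.0]]
wrist_force: [0.6, 0.2, -0.2]
gripper_width: 0.0001
gripper_force: 0.0
```

```bash
python3 st.py; python3 look.py w3.png
```

```text
t 8.5 fix [-105.8   40.2  217.7] Ffix [ 0.6  0.3 -0.2] heading 90.21887960007557
8.55 [ 0.49349247 -0.00403378  0.21582782] [[0.093, 0.996, 0.0], [0.996, -0.093, -0.0], [0.0, 0.0, -1.0]] 0.00011337101905827535
tube_near [([360.0, 182.0], 0.68), ([184.0, 106.0], 0.66), ([338.0, 18.0], 0.65)] 
stop_face [] [493. 182.]
hinge_axis [([484.0, 112.0], 0.56), ([358.0, 255.0], 0.46)] [481. 114.]
clamp_end [] 
bolt_ear [([543.0, 292.0], 0.65)] 
keeper_gap [] [449. 353.]
(-100, 150, 12) [330.4  69.2]
(-100, -160, 12) [328.3 318.4]
(100, -160, 12) [474.9 317.3]
(100, 150, 12) [519.7  72.7]
```

View pics/w3.png

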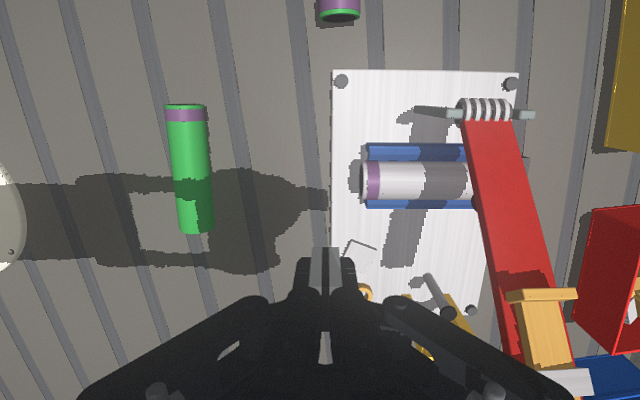

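The tube has moved forward to near end (360,182), between the blue cheeks. The arm is still open with its ear at (543,292). Next I go over the arm.

Request:
arm_command --commands '[{"x":4,"y":44,"z":0,"rx":0,"ry":0,"rz":0,"gripper":-1},{"x":0,"y":43,"z":0,"rx":0,"ry":0,"rz":0,"gripper":-1},{"x":0,"y":43,"z":0,"rx":0,"ry":0,"rz":0,"gripper":-1},{"x":0,"y":0,"z":20,"rx":0,"ry":0,"rz":0,"gripper":-1},{"x":0,"y":0,"z":15,"rx":0,"ry":0,"rz":0,"gripper":-1},{"x":0,"y":0,"z":0,"rx":0,"ry":0,"rz":0,"gripper":-1},{"x":0,"y":0,"z":0,"rx":0,"ry":0,"rz":0,"gripper":-1}]'

```text
time_s: 9.55
ee_pos: [0.6224, -0.012, 0.1816]
ee_rot: [[0.093, 0.996, -0.0], [0.996, -0.093, 0.0], [0.0, -0.0, -1.0]]
wrist_force: [-0.7, -0.6, 0.5]
gripper_width: 0.0
gripper_force: 0.0
```

```bash
python3 st.py; python3 - <<'E'
from fit import *
snap("wrist","w4.png"); p=np.array([.5945,-.0549,-.0963]); c=cam("wrist")
for t in (.65,.7,.75): print(t,[proj("wrist",fx(p,(x,110-r*np.cos(t)+5*np.sin(t),92+r*np.sin(t)+5*np.cos(t))),c).round().tolist() for x in (5,45) for r in (30,90)])
E
```

```text
t 9.55 fix [ 22.6  44.7 181.6] Ffix [-0.6 -0.7  0.5] heading 90.2238997918595
0.65 [[298.0, 154.0], [295.0, 241.0], [357.0, 154.0], [360.0, 242.0]]
0.7 [[298.0, 153.0], [295.0, 239.0], [357.0, 153.0], [361.0, 239.0]]
0.75 [[298.0, 151.0], [294.0, 237.0], [357.0, 151.0], [362.0, 237.0]]
```

View pics/w4.png

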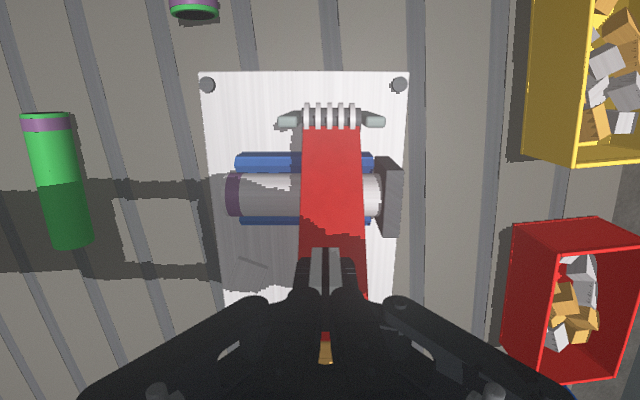

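The arm is centred about 3 mm to +x of the fingers: its edges are at columns 299 and 365, the fingers at 325. The tube's far end meets the stop plate at (378,195). I shift and start pressing down.

Request:
arm_command --commands '[{"x":0,"y":3,"z":12,"rx":0,"ry":0,"rz":0,"gripper":-1},{"x":0,"y":0,"z":5,"rx":0,"ry":0,"rz":0,"gripper":-1},{"x":-5,"y":0,"z":4,"rx":0,"ry":0,"rz":0,"gripper":-1},{"x":-5,"y":0,"z":4,"rx":0,"ry":0,"rz":0,"gripper":-1},{"x":-6,"y":0,"z":4,"rx":0,"ry":0,"rz":0,"gripper":-1}]'

```text
time_s: 10.1
ee_pos: [0.6249, -0.0263, 0.1526]
ee_rot: [[0.091, 0.996, 0.001], [0.996, -0.091, 0.004], [0.004, 0.001, -1.0]]
wrist_force: [1.1, 8.1, 2.9]
gripper_width: -0.0001
gripper_force: 3.2
```

Request:
arm_command --commands '[{"x":-4,"y":0,"z":4,"rx":0,"ry":0,"rz":0,"gripper":-1},{"x":-4,"y":0,"z":4,"rx":0,"ry":0,"rz":0,"gripper":-1},{"x":-4,"y":0,"z":4,"rx":0,"ry":0,"rz":0,"gripper":-1},{"x":-4,"y":0,"z":4,"rx":0,"ry":0,"rz":0,"gripper":-1}]'

```text
time_s: 10.5
ee_pos: [0.6238, -0.0422, 0.1374]
ee_rot: [[0.091, 0.996, 0.002], [0.996, -0.091, 0.004], [0.004, 0.002, -1.0]]
wrist_force: [0.8, 7.6, 4.3]
gripper_width: -0.0003
gripper_force: 3.6
```

```bash
python3 st.py
```

```text
t 10.5 fix [ 26.9  14.9 137.4] Ffix [0.1 7.7 4.3] heading 90.34402905660617
```

Request:
arm_command --commands '[{"x":-3,"y":0,"z":4,"rx":0,"ry":0,"rz":0,"gripper":-1},{"x":-2,"y":0,"z":4,"rx":0,"ry":0,"rz":0,"gripper":-1},{"x":-2,"y":0,"z":4,"rx":0,"ry":0,"rz":0,"gripper":-1},{"x":-2,"y":0,"z":4,"rx":0,"ry":0,"rz":0,"gripper":-1},{"x":-2,"y":0,"z":4,"rx":0,"ry":0,"rz":0,"gripper":-1},{"x":-2,"y":0,"z":4,"rx":0,"ry":0,"rz":0,"gripper":-1},{"x":-1,"y":0,"z":4,"rx":0,"ry":0,"rz":0,"gripper":-1}]'

```text
time_s: 11.2
ee_pos: [0.6229, -0.0562, 0.1104]
ee_rot: [[0.091, 0.996, 0.004], [0.996, -0.091, 0.004], [0.004, 0.004, -1.0]]
wrist_force: [-0.3, 7.2, 7.2]
gripper_width: -0.0001
gripper_force: 4.3
```

```bash
python3 st.py
```

```text
t 11.2 fix [ 27.4   0.8 110.4] Ffix [-1.   7.2  7.2] heading 90.32486582599962
```

Request:
arm_command --commands '[{"x":0,"y":0,"z":4,"rx":0,"ry":0,"rz":0,"gripper":-1},{"x":0,"y":0,"z":4,"rx":0,"ry":0,"rz":0,"gripper":-1},{"x":0,"y":0,"z":3,"rx":0,"ry":0,"rz":0,"gripper":-1}]'

```text
time_s: 11.5
ee_pos: [0.6229, -0.0572, 0.1002]
ee_rot: [[0.092, 0.996, 0.004], [0.996, -0.092, 0.001], [0.002, 0.004, -1.0]]
wrist_force: [-2.6, 4.9, 13.4]
gripper_width: 0.0002
gripper_force: 6.2
```

Request:
arm_command --commands '[{"x":0,"y":0,"z":2,"rx":0,"ry":0,"rz":0,"gripper":-1}]'

```text
time_s: 11.6
ee_pos: [0.6229, -0.0573, 0.0986]
ee_rot: [[0.092, 0.996, 0.004], [0.996, -0.092, 0.001], [0.002, 0.004, -1.0]]
wrist_force: [-3.9, 4.2, 12.6]
gripper_width: 0.0002
gripper_force: 6.8
```

Request:
arm_command --commands '[{"x":0,"y":0,"z":1,"rx":0,"ry":0,"rz":0,"gripper":-1}]'

```text
time_s: 11.7
ee_pos: [0.6229, -0.0573, 0.0979]
ee_rot: [[0.092, 0.996, 0.004], [0.996, -0.092, 0.001], [0.002, 0.004, -1.0]]
wrist_force: [-3.2, 5.1, 14.8]
gripper_width: -0.0
gripper_force: 7.0
```

Request:
arm_command --commands '[{"x":0,"y":0,"z":1,"rx":0,"ry":0,"rz":0,"gripper":-1}]'

```text
time_s: 11.8
ee_pos: [0.6229, -0.0573, 0.0973]
ee_rot: [[0.092, 0.996, 0.005], [0.996, -0.092, 0.001], [0.002, 0.005, -1.0]]
wrist_force: [-4.1, 4.2, 14.9]
gripper_width: -0.0
gripper_force: 7.4
```

```bash
python3 st.py
```

```text
t 11.8 fix [27.5 -0.3 97.3] Ffix [-4.5  3.7 14.9] heading 90.27783211326702
```

Request:
arm_command --commands '[{"x":0,"y":0,"z":1,"rx":0,"ry":0,"rz":0,"gripper":-1}]'

```text
time_s: 11.9
ee_pos: [0.6229, -0.0573, 0.0969]
ee_rot: [[0.092, 0.996, 0.005], [0.996, -0.092, 0.001], [0.002, 0.005, -1.0]]
wrist_force: [-5.3, 4.2, 19.3]
gripper_width: 0.0004
gripper_force: 9.6
```

Request:
arm_command --commands '[{"x":0,"y":0,"z":1,"rx":0,"ry":0,"rz":0,"gripper":-1}]'

```text
time_s: 12.0
ee_pos: [0.6229, -0.0573, 0.0968]
ee_rot: [[0.092, 0.996, 0.006], [0.996, -0.092, 0.001], [0.002, 0.005, -1.0]]
wrist_force: [-8.1, 4.7, 23.1]
gripper_width: -0.0
gripper_force: 11.4
```

Request:
arm_command --commands '[{"x":0,"y":0,"z":1,"rx":0,"ry":0,"rz":0,"gripper":-1}]'

```text
time_s: 12.1
ee_pos: [0.623, -0.0574, 0.0967]
ee_rot: [[0.092, 0.996, 0.006], [0.996, -0.092, 0.001], [0.002, 0.006, -1.0]]
wrist_force: [-9.5, 4.7, 26.4]
gripper_width: 0.0002
gripper_force: 13.2
```

The arm is standing on its rest: z is fixed at 96.7 mm and the force is rising. Next I slide toward the ear while pressing.

Request:
arm_command --commands '[{"x":-3,"y":0,"z":0,"rx":0,"ry":0,"rz":0,"gripper":-1},{"x":-3,"y":0,"z":0,"rx":0,"ry":0,"rz":0,"gripper":-1},{"x":-3,"y":0,"z":0,"rx":0,"ry":0,"rz":0,"gripper":-1},{"x":-3,"y":0,"z":0,"rx":0,"ry":0,"rz":0,"gripper":-1},{"x":-3,"y":0,"z":0,"rx":0,"ry":0,"rz":0,"gripper":-1},{"x":-3,"y":0,"z":0,"rx":0,"ry":0,"rz":0,"gripper":-1}]'

```text
time_s: 12.7
ee_pos: [0.6235, -0.0726, 0.0968]
ee_rot: [[0.09, 0.996, 0.011], [0.996, -0.09, 0.005], [0.006, 0.011, -1.0]]
wrist_force: [0.3, 13.4, 20.3]
gripper_width: 0.0001
gripper_force: 9.6
```

Request:
arm_command --commands '[{"x":-3,"y":0,"z":0,"rx":0,"ry":0,"rz":0,"gripper":-1},{"x":-3,"y":0,"z":0,"rx":0,"ry":0,"rz":0,"gripper":-1},{"x":-3,"y":0,"z":0,"rx":0,"ry":0,"rz":0,"gripper":-1}]'

```text
time_s: 13.0
ee_pos: [0.6228, -0.0816, 0.0968]
ee_rot: [[0.09, 0.996, 0.012], [0.996, -0.09, 0.005], [0.006, 0.011, -1.0]]
wrist_force: [0.6, 12.8, 19.9]
gripper_width: 0.0006
gripper_force: 9.5
```

```bash
python3 st.py
```

```text
t 13.0 fix [ 29.7 -24.5  96.8] Ffix [-0.6 12.8 19.9] heading 90.40463276385022
```

Request:
arm_command --commands '[{"x":-3,"y":-1,"z":0,"rx":0,"ry":0,"rz":0,"gripper":-1},{"x":-3,"y":-1,"z":0,"rx":0,"ry":0,"rz":0,"gripper":-1},{"x":-3,"y":-1,"z":0,"rx":0,"ry":0,"rz":0,"gripper":-1},{"x":-3,"y":0,"z":0,"rx":0,"ry":0,"rz":0,"gripper":-1}]'

```text
time_s: 13.4
ee_pos: [0.6194, -0.0933, 0.0968]
ee_rot: [[0.09, 0.996, 0.014], [0.996, -0.09, 0.005], [0.006, 0.013, -1.0]]
wrist_force: [3.0, 12.5, 18.0]
gripper_width: -0.0001
gripper_force: 9.8
```

Request:
arm_command --commands '[{"x":-3,"y":0,"z":0,"rx":0,"ry":0,"rz":0,"gripper":-1},{"x":-3,"y":0,"z":0,"rx":0,"ry":0,"rz":0,"gripper":-1}]'

```text
time_s: 13.6
ee_pos: [0.6186, -0.0991, 0.0967]
ee_rot: [[0.089, 0.996, 0.013], [0.996, -0.09, 0.005], [0.006, 0.012, -1.0]]
wrist_force: [2.7, 13.5, 18.2]
gripper_width: -0.0001
gripper_force: 10.0
```

```bash
python3 st.py
```

```text
t 13.6 fix [ 27.2 -42.3  96.7] Ffix [ 1.4 13.7 18.2] heading 90.42011471070009
```

Request:
arm_command --commands '[{"x":-3,"y":0,"z":0,"rx":0,"ry":0,"rz":0,"gripper":-1},{"x":-3,"y":0,"z":0,"rx":0,"ry":0,"rz":0,"gripper":-1}]'

```text
time_s: 13.8
ee_pos: [0.6179, -0.105, 0.0967]
ee_rot: [[0.089, 0.996, 0.012], [0.996, -0.089, 0.005], [0.006, 0.012, -1.0]]
wrist_force: [2.7, 14.6, 18.9]
gripper_width: 0.0004
gripper_force: 10.1
```

Request:
arm_command --commands '[{"x":-2,"y":0,"z":0,"rx":0,"ry":0,"rz":0,"gripper":-1}]'

```text
time_s: 13.9
ee_pos: [0.6177, -0.1071, 0.0967]
ee_rot: [[0.09, 0.996, 0.012], [0.996, -0.09, 0.005], [0.006, 0.012, -1.0]]
wrist_force: [1.9, 14.3, 19.3]
gripper_width: -0.0002
gripper_force: 10.2
```

Request:
arm_command --commands '[{"x":-1,"y":0,"z":0,"rx":0,"ry":0,"rz":0,"gripper":-1}]'

```text
time_s: 14.0
ee_pos: [0.6176, -0.1076, 0.0966]
ee_rot: [[0.089, 0.996, 0.012], [0.996, -0.089, 0.006], [0.007, 0.012, -1.0]]
wrist_force: [2.6, 17.1, 18.0]
gripper_width: -0.0001
gripper_force: 10.0
```

Request:
arm_command --commands '[{"x":-1,"y":0,"z":0,"rx":0,"ry":0,"rz":0,"gripper":-1}]'

```text
time_s: 14.1
ee_pos: [0.6175, -0.1086, 0.0967]
ee_rot: [[0.089, 0.996, 0.012], [0.996, -0.089, 0.006], [0.007, 0.012, -1.0]]
wrist_force: [2.6, 13.1, 18.5]
gripper_width: 0.0003
gripper_force: 9.9
```

```bash
python3 st.py
```

```text
t 14.1 fix [ 27.1 -51.9  96.7] Ffix [ 1.4 13.2 18.5] heading 90.43261556868585
```

Stick-slip, and still moving. I'll continue.

Request:
arm_command --commands '[{"x":-1,"y":0,"z":0,"rx":0,"ry":0,"rz":0,"gripper":-1}]'

```text
time_s: 14.2
ee_pos: [0.6175, -0.1097, 0.0967]
ee_rot: [[0.089, 0.996, 0.012], [0.996, -0.089, 0.005], [0.006, 0.012, -1.0]]
wrist_force: [1.8, 14.8, 18.5]
gripper_width: -0.0004
gripper_force: 10.0
```

Request:
arm_command --commands '[{"x":-1,"y":0,"z":0,"rx":0,"ry":0,"rz":0,"gripper":-1}]'

```text
time_s: 14.3
ee_pos: [0.6174, -0.1099, 0.0966]
ee_rot: [[0.089, 0.996, 0.012], [0.996, -0.089, 0.007], [0.008, 0.011, -1.0]]
wrist_force: [2.7, 19.4, 18.8]
gripper_width: -0.0003
gripper_force: 13.6
```

Request:
arm_command --commands '[{"x":-1,"y":0,"z":0,"rx":0,"ry":0,"rz":0,"gripper":-1}]'

```text
time_s: 14.4
ee_pos: [0.6174, -0.1099, 0.0966]
ee_rot: [[0.088, 0.996, 0.012], [0.996, -0.088, 0.009], [0.01, 0.011, -1.0]]
wrist_force: [3.3, 22.7, 19.7]
gripper_width: 0.0
gripper_force: 14.2
```

Request:
arm_command --commands '[{"x":-1,"y":0,"z":0,"rx":0,"ry":0,"rz":0,"gripper":-1}]'

```text
time_s: 14.5
ee_pos: [0.6174, -0.1099, 0.0966]
ee_rot: [[0.087, 0.996, 0.012], [0.996, -0.087, 0.01], [0.011, 0.011, -1.0]]
wrist_force: [3.6, 24.0, 19.5]
gripper_width: -0.0002
gripper_force: 14.8
```

Request:
arm_command --commands '[{"x":-1,"y":0,"z":0,"rx":0,"ry":0,"rz":0,"gripper":-1}]'

```text
time_s: 14.6
ee_pos: [0.6174, -0.1099, 0.0966]
ee_rot: [[0.087, 0.996, 0.012], [0.996, -0.087, 0.012], [0.013, 0.011, -1.0]]
wrist_force: [3.7, 28.6, 19.4]
gripper_width: -0.0
gripper_force: 15.5
```

The bolt is at its end stop: the fingers' free-side face is at 174 mm, as expected. I release and rise.

Request:
arm_command --commands '[{"x":5,"y":0,"z":0,"rx":0,"ry":0,"rz":0,"gripper":-1},{"x":3,"y":0,"z":-4,"rx":0,"ry":0,"rz":0,"gripper":-1},{"x":3,"y":0,"z":-4,"rx":0,"ry":0,"rz":0,"gripper":-1},{"x":3,"y":0,"z":-10,"rx":0,"ry":0,"rz":0,"gripper":-1},{"x":0,"y":0,"z":-40,"rx":0,"ry":0,"rz":0,"gripper":-1},{"x":0,"y":0,"z":-45,"rx":0,"ry":0,"rz":0,"gripper":-1},{"x":0,"y":-45,"z":-20,"rx":0,"ry":0,"rz":0,"gripper":-1},{"x":0,"y":-45,"z":-20,"rx":0,"ry":0,"rz":0,"gripper":-1},{"x":30,"y":-30,"z":0,"rx":0,"ry":0,"rz":0,"gripper":-1},{"x":0,"y":0,"z":0,"rx":0,"ry":0,"rz":0,"gripper":-1},{"x":0,"y":0,"z":0,"rx":0,"ry":0,"rz":0,"gripper":-1}]'

```text
time_s: 15.7
ee_pos: [0.4975, -0.0625, 0.2335]
ee_rot: [[0.092, 0.996, 0.0], [0.996, -0.092, -0.0], [-0.0, 0.0, -1.0]]
wrist_force: [0.4, 0.1, -0.2]
gripper_width: 0.0001
gripper_force: 0.0
```

```bash
python3 st.py; python3 - <<'E'
from fit import *
im=snap("wrist"); c=cam("wrist"); p=np.array([.5945,-.0549,-.0963])
cv2.imwrite("pics/w5.png",im[:,:,::-1])
for n,t in (("ear30",(25,-64,109)),("end",(25,-105,97.5)),("tip30",(25,-142,105)),("tubenear",(-70,40,48)),("keeper",(25,-130,119))): print(n,proj("wrist",fx(p,t),c).round())
for t in ("tube_near","tube_far","clamp_end","bolt_ear"): print(t,[(np.round(d["uv"]).tolist(),round(d["confidence"],2)) for d in models.spot_point("wrist",t)][:3])
E
```

```text
t 15.7 fix [-96.8 -17.6 233.5] Ffix [ 0.4  0.2 -0.2] heading 90.25066081915622
ear30 [453. 240.]
end [443. 271.]
tip30 [441. 306.]
tubenear [351. 121.]
keeper [447. 305.]
tube_near [([354.0, 122.0], 0.91), ([176.0, 48.0], 0.64), ([444.0, 298.0], 0.25)]
tube_far [([487.0, 122.0], 0.86), ([189.0, 176.0], 0.82)]
clamp_end [([444.0, 272.0], 0.84)]
bolt_ear [([458.0, 240.0], 0.9)]
```

View pics/w5.png

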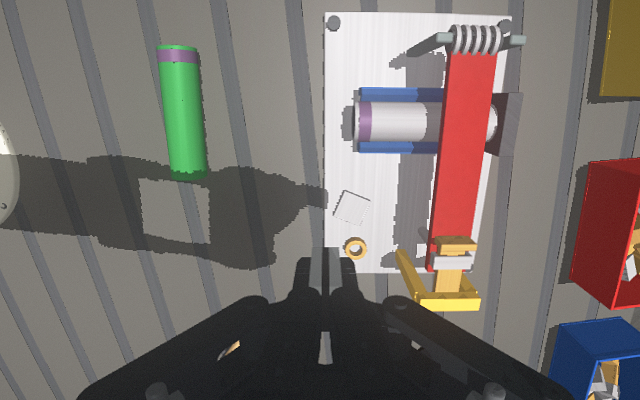

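The arm is down, with its end at (444,272). The bolt is under the yellow bridge, with the ear at (458,240) where full travel puts it. The tube's near end is at (354,122) and its far end is at the stop, as predicted, and the coupon and collar are undisturbed. Handing in.

```bash
python3 -c "
from h import *
print(workorder.job_done())"
```

```text
the job is handed in; nothing more can be done
None
```

The job is handed in at about 16 s of the 64 s: the tube is seated against the stop, and the clamp arm is down and held by the bolt, fully out under the keeper. My readings stayed under about 26 N on the tube and 35 N on the arm and bolt, and nothing else was touched; no verdict was returned.

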